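# Purge the gas line with the push rod

### The job

Purge the shielding-gas line: draw the yellow-handled push rod up out of the wooden tool block, lower it upright into the brass guard tube of the grey purge valve and press the red spring plunger down until the dial pointer stands in the green sector, never letting it run into the red sector. Keep it in the green for at least two seconds, and finish while still holding it there with the rod in the gripper; leave the red-handled and black-handled tools standing in the block.

Things in the scene. Friction and masses are not known exactly. Their poses are not given: they have to be found in the camera images.
- push_rod_grip (a point): push rod, a steel shaft (12 mm diameter, 85 mm long, flat foot) below a yellow round handle (22 mm diameter, 55 mm long), 140 mm long in all, 0.09 kg; stands upright in one of the three sockets of the tool block, with up to about 4 degrees of play. This point is the centre of the yellow handle, 112.5 mm above the foot; z runs along the rod from foot to handle
- push_rod_tip (a point): centre of the push rod's flat foot, 112.5 mm below the handle's centre
- push_rod: the push rod as a whole; its origin is the centre of its foot, z runs up the rod. Obstacle: left of the tool block, always at x = 0.29, y = 0.53 m, stands the fixed upright post of a helmet stand, 16 mm thick and 330 mm high, beside a welding helmet; an arm that starts left of it must first draw back toward its base before it swings to the block
- tool_block: fixed wooden block, 60 mm (x) by 157 mm (y) by 60 mm high, origin at the centre of its underside. Three round sockets, 15 mm wide and 50 mm deep, in a row along its y axis at y = -48, 0 and +48 mm; each holds one upright tool, in any order. Tools stand on the socket floors, 10 mm above the table, so their handles span heights of 95 to 150 mm; grip across the row (along the block's x) to clear the neighbours.
- punch: red-handled punch of the same size as the push rod but with a pointed foot, standing in another socket; must stay there. Origin at its foot, z up
- scriber: black-handled scriber of the same size as the push rod but with a pointed foot, standing in another socket; must stay there. Origin at its foot, z up
- purge_valve: fixed grey valve box on a foot plate of 120 mm (x) by 190 mm (y), box 55 mm high, origin at the centre of its underside. On top, at y = +42 mm, an upright brass guard tube; at y = -36 mm a round dial of 76 mm diameter that leans back 45 degrees and faces -x (its top edge 102 mm above the table). The dial's pointer starts at 9 o'clock and turns clockwise 9 degrees for each mm of plunger travel: green sector 8 to 15 mm, red sector from 17.5 mm to the stop at 20 mm
- guard_mouth (a point): centre of the mouth of the brass guard tube, 100 mm above the table; the tube is upright, 24 mm wide inside, 32 mm outside
- plunger_top (a point): the red plunger in the guard tube, 21 mm diameter; this point is at the centre of its top face, which at rest lies 20 mm below the mouth of the tube (80 mm above the table) and moves straight down
- plunger (a joint): travel of the plunger in m: 0 at rest, grows as it is pressed down, 0.020 at its stop. A spring pushes it back: 3 N at rest, rising by 0.3 N per mm (about 6.5 N in the middle of the green sector at 0.0115)
There are look-alikes about, which are no part of the job. Of the things that look like the push_rod, the smaller one is meant.

How it is judged:
On the way, in this order (a step that is already met when the one before it is completed fails the run):
1. the push rod is drawn up clear of the tool block (height (world z) of push_rod_tip above 0.065 m and angle between push_rod's own z axis and vertical below 0.5 rad and contact force between the fingers and push_rod above 2 N), for 0.1 s.
2. the rod's foot presses the plunger into the green sector and keeps it there for two seconds (value of joint plunger between 0.0078 and 0.0152 m and contact force between push_rod and plunger above 2 N), for 2 s.
At the end, for the whole second after the job is handed in: The gripper holds the push rod, within 17 degrees of upright, foot in the guard tube, and the rod alone presses the plunger (over 2 N) at 7.8 to 15.2 mm travel, the green sector, through the last second; the punch and the scriber still stand in their sockets (all of step 2 and contact force between the fingers and push_rod above 2 N and contact force between the fingers and plunger below 0.5 N and angle between push_rod's own z axis and vertical below 0.3 rad and horizontal distance between push_rod_tip and guard_mouth below 0.012 m and horizontal distance between each of punch, scriber and tool_block below 0.06 m and angle between each of punch, scriber's own z axis and vertical below 0.25 rad and height (world z) of each of punch, scriber below 0.03 m); the arm keeps its last pose, push and grip.
It fails at once if the plunger is pushed into the red sector (travel over 17.5 mm) (value of joint plunger above 0.0175 m).
It fails at once if the punch or the scriber is drawn out of the block (height (world z) of any of punch, scriber above 0.045 m).
It also fails if it takes over 54 s, if anything falls off the work surface, if the arm or the gripper's body presses on something with over 40 N, if the wrist force passes 120 N, or if a joint passes its speed limit or range.

### The arm

A 6-joint arm with a two-finger parallel gripper is mounted at the origin on a cart in front of the work surface, level with it; the furniture and walls round the work are solid. World frame = base frame: x ahead of the robot, y to its left, z up, the work surface at z = 0. Lengths are in m, angles in rad, forces in N, time in s.
With the tool pointing down it reaches from about 0.35 to 0.925 m from the base axis. Payload 6.4 kg.
Tool frame: the origin (TCP) lies at the very end of the fingers, on their centre line; the grasp point (between the pads) lies 19 mm behind it; z points along the fingers, y is the line along which they close (so a half turn about z gives the same grasp; the last joint's range is limited). The gripper opens to 85 mm and grips with 20 to 120 N. Pads are 22 mm wide; open, the fingers measure 114 mm over their backs; the gripper's body (76 mm by 85 mm) begins 54 mm behind the grasp point. The pads swing forward as they close: fully open they stand 13 mm farther back than shut.
Start: joints at [1.049, 0.245, 1.558, -0, 1.339, -0.174], TCP at [0.222, 0.611, 0.231] pointing down, gripper open.
Joint ranges: [-3.13, 3.13], [-1.02, 2.26], [0.13, 2.54], [-0.95, 4.09], [0.21, 2.88], [-2.74, 2.74]. Speed limits (rad/s): [2.57, 2.57, 3.14, 3.14, 3.14, 3.14].

### API

Orientations are given as a unit quaternion [x, y, z, w].
In Python, from bench import state, get_image, finish_job gives the robot as it stands. The module is installed in compiled form; this text tells all that it offers.
- The arm moves only by the shell command python3 -m jog 'ROWS' [FORCE]. ROWS is JSON, a list of rows, each an object of numbers: "ax", "ay", "az": the turn, a rotation vector about the tool's x, y, z in degrees; "x", "y", "z": the shift along the tool's x, y, z in mm; "gripper": the opening, from 0 (shut) to 1 (fully open). In form: [{"ax": .., "ay": .., "az": .., "x": .., "y": .., "z": .., "gripper": ..}, ...]. A call has 1 to 12 rows; each row shifts and turns the commanded pose from where the row before left it, along the tool's axes as they then stand; what a row does not reach is not made up. A row lasts 1/12 s, in which the tool goes at most 41.7 mm and 7.16 degrees, less where a joint would pass 70% of its speed; a pose out of reach is approached as far as the arm can. A call with a gripper value outside its range is refused whole. The fingers move at their own pace and stop on an object; FORCE is the grip in N (left out, the last holds). Time passes only in rows, so rows that do not move let the fingers close. It gives the time, the measured TCP pose, the force, the opening and the grip force at its end, in the units of the state.
- state(): the state, without advancing time (a new reading comes with each control period).
- get_image(name): name is "scene" or "top" or "wrist"; returns a dict with "frame" (480x640x3 uint8, red, green, blue), "K" (3x3 intrinsics, pixels), "rvec" (rotation vector, rad) and "tvec" (3), from world to camera coordinates, as OpenCV has them. Camera axes: x right, y down, z forward; pixel columns grow to the right and rows downward; lengths in m; the calibration is good to about 2 mm. A picture is of the moment at which its call begins. There is no depth.
- finish_job(): hands the job in; it is judged then, once.
The state is a dict: "time_s": time; "joint_positions": joint angles; "dq": joint speeds; "effort": joint torques, N m; "ee_pos": TCP position; "tcp_rot": TCP orientation; "ft_force": force on the tool from outside, world axes, zero at the start; "ft_torque": the same for the moment, N m; "gripper_width": finger opening in m; "gripper_force": force on a finger pad.
Only numpy, scipy, OpenCV 4.12 (cv2) and the standard library are available. Lean on these libraries where they do the work, as an engineer would, in place of code of your own. Each camera call takes 0.05 s, during which the arm holds its last target. There are 200 camera calls.

## Working session

There is one attempt and no reset: what is moved stays moved. The work goes in short steps, Python scripts to look and compute and a shell command to move; the robot and the scene stay as the last step left them, time stands still between calls to the robot, and variables do not carry over. Pictures are saved under pics/ and viewed, at most 10 in all, crops included, and the job is handed in when it is done.

```bash
mkdir -p pics
cat > h.py <<'E'
import numpy as np, cv2, json
from bench import state,get_image
from scipy.spatial.transform import Rotation as R
def grab(n,fn=None):
    d=get_image(n)
    if fn: cv2.imwrite('pics/'+fn+'.png',cv2.cvtColor(np.array(d['frame']),cv2.COLOR_RGB2BGR))
    return d
def ray(d,u,v):
    M=cv2.Rodrigues(np.array(d['rvec'],float))[0];t=np.array(d['tvec'],float).ravel()
    r=M.T@np.linalg.inv(np.array(d['K']))@np.array([u,v,1.]);return -M.T@t,r/np.linalg.norm(r)
def onz(d,u,v,z):
    c,r=ray(d,u,v);return c+r*(z-c[2])/r[2]
def proj(d,p):
    return cv2.projectPoints(np.array(p,float).reshape(-1,3),np.array(d['rvec'],float),np.array(d['tvec'],float),np.array(d['K'],float),None)[0].reshape(-1,2)
def two(a,b):
    A=np.zeros((3,3));B=np.zeros(3)
    for c,r in(a,b):
        P=np.eye(3)-np.outer(r,r);A+=P;B+=P@c
    return np.linalg.solve(A,B)
def blobs(d,lo,hi,mn=40):
    h=cv2.cvtColor(np.array(d['frame']),cv2.COLOR_RGB2HSV);m=cv2.inRange(h,lo,hi)
    n,_,s,c=cv2.connectedComponentsWithStats(m)
    return [(c[i].round(1).tolist(),s[i].tolist()) for i in range(1,n) if s[i][4]>mn]
E
python3 - <<'E'
from h import *
a=grab('scene','s0');b=grab('top','t0')
for d in(a,b): print(ray(d,320,240)); print(blobs(d,(20,120,80),(35,255,255)))
s=state();print(s['ee_pos'],s['tcp_rot'],s['time_s'],s['ft_force'])
E
```

```text
(array([-0.2580974 ,  0.52894262,  0.44592802]), array([ 0.81521994, -0.42091168, -0.39780624]))
[([475.7, 48.2], [472, 45, 8, 8, 43]), ([596.5, 76.5], [590, 65, 14, 24, 266]), ([586.5, 78.7], [584, 66, 6, 25, 84]), ([447.0, 197.3], [436, 170, 23, 56, 1077]), ([580.3, 203.5], [574, 193, 13, 23, 203]), ([571.4, 205.9], [569, 194, 6, 24, 81]), ([273.5, 234.9], [266, 215, 16, 41, 598]), ([375.8, 378.1], [354, 348, 48, 77, 1288]), ([359.4, 413.2], [352, 408, 17, 12, 83])]
(array([0.33841859, 0.14599756, 1.03865355]), array([ 0.10184019,  0.00869156, -0.9947628 ]))
[([276.1, 226.4], [269, 219, 14, 15, 116]), ([412.8, 265.7], [403, 256, 24, 19, 231]), ([284.7, 359.4], [266, 344, 36, 32, 553])]
[0.22125604 0.61064322 0.23026806] [ 1.73022234e-01  9.84917513e-01 -8.37022523e-04 -3.15250412e-04] 0.1 [ 0.00949173 -1.09843719  0.33444686]
```

View pics/s0.png

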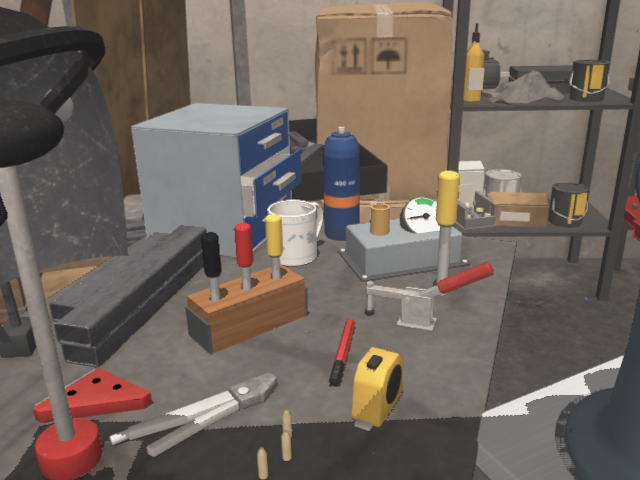

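View pics/t0.png

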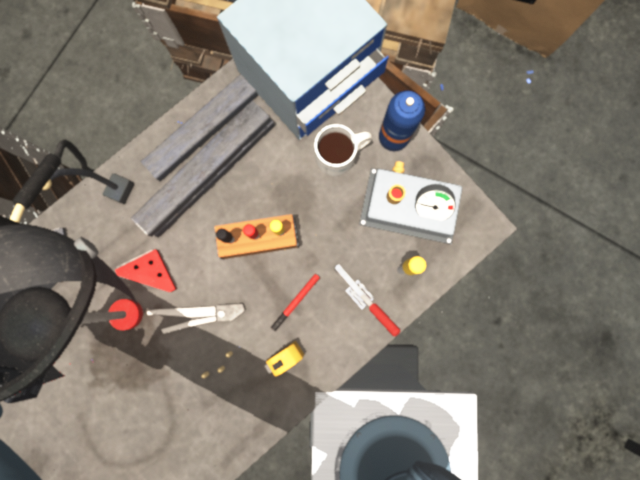

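The top view shows the block with the black (224,235), red (250,231) and yellow (277,226) tools, and the valve with its tube at (397,193) and dial at (436,206). A larger yellow look-alike stands at (416,265). In the scene view the right rod is at (273,235).

Run:
```python
from h import *
a=grab('scene');b=grab('top')
print('post',proj(b,[[.29,.53,0],[.29,.53,.33],[.222,.611,.231],[0,0,0]]).round(0).tolist())
red=[x for x in blobs(b,(0,150,80),(6,255,255),15)+blobs(b,(174,150,80),(180,255,255),15)];print('red top',red)
print('brass',blobs(b,(12,90,60),(24,255,255),30))
print('yel',blobs(b,(24,120,80),(35,255,255),30))
print('redS',[x for x in blobs(a,(0,150,80),(6,255,255),60)])
print('brassS',blobs(a,(12,90,60),(24,255,255),60))
f=cv2.cvtColor(b['frame'],cv2.COLOR_RGB2BGR); g=f[140:300,200:480]; cv2.imwrite('pics/c1.png',cv2.resize(g,None,fx=2.85,fy=2.85,interpolation=cv2.INTER_CUBIC))
print('yellow',two(ray(a,273.5,235),ray(b,276.1,226.4)))
for p in((224,235),(250,231),(276.5,226)):print(onz(b,*p,.15))
print('mouth',onz(b,397,193,.1))
```

```text
post [[131.0, 313.0], [41.0, 323.0], [19.0, 363.0], [396.0, 472.0]]
red top [([396.4, 192.9], [392, 189, 10, 9, 66]), ([250.1, 231.0], [243, 225, 15, 13, 146]), ([148.2, 271.5], [116, 250, 60, 41, 1269]), ([300.8, 294.8], [283, 275, 36, 41, 302]), ([126.1, 314.1], [109, 299, 34, 32, 718]), ([384.4, 319.6], [370, 304, 30, 32, 335])]
brass [([199.0, 16.9], [137, 0, 95, 56, 1401]), ([375.8, 3.7], [368, 0, 15, 12, 95]), ([417.3, 42.0], [381, 0, 74, 130, 3763]), ([533.1, 19.4], [457, 0, 147, 57, 4575]), ([187.8, 52.0], [170, 43, 34, 18, 308]), ([191.4, 76.3], [184, 70, 19, 11, 75]), ([10.9, 170.7], [0, 151, 22, 37, 87]), ([398.3, 166.7], [392, 161, 13, 12, 63]), ([47.6, 185.3], [42, 179, 12, 14, 75]), ([394.4, 195.1], [387, 186, 17, 18, 125]), ([19.8, 214.8], [14, 204, 11, 19, 40]), ([257.1, 237.2], [214, 214, 83, 45, 2243]), ([410.3, 266.0], [402, 255, 25, 21, 159]), ([288.5, 355.6], [265, 341, 39, 36, 285]), ([277.0, 364.8], [272, 360, 12, 11, 50])]
yel [([275.5, 225.5], [270, 220, 12, 12, 67]), ([417.0, 265.0], [409, 257, 17, 17, 113]), ([284.4, 359.8], [267, 347, 33, 28, 444])]
redS [
[... 381 characters left out ...]
59]), ([355.3, 54.1], [346, 41, 19, 29, 279]), ([472.8, 70.0], [463, 40, 22, 62, 679]), ([592.9, 78.1], [582, 65, 23, 33, 430]), ([521.8, 206.5], [488, 192, 60, 34, 1306]), ([580.3, 203.7], [574, 192, 14, 24, 239]), ([378.3, 215.2], [358, 195, 50, 40, 820]), ([570.9, 208.5], [567, 194, 9, 30, 124]), ([273.6, 237.1], [265, 215, 18, 42, 562]), ([61.3, 278.1], [41, 265, 56, 33, 793]), ([250.4, 306.3], [187, 265, 118, 88, 5842]), ([18.5, 298.7], [14, 293, 9, 13, 69]), ([374.6, 386.6], [352, 347, 51, 80, 2639])]
yellow [0.45487906 0.23253483 0.1212417 ]
[0.43475433 0.32070335 0.15      ]
[0.44265856 0.27575857 0.15      ]
[0.45234302 0.22994402 0.15      ]
mouth [0.52472627 0.01366277 0.1       ]
```

View pics/c1.png

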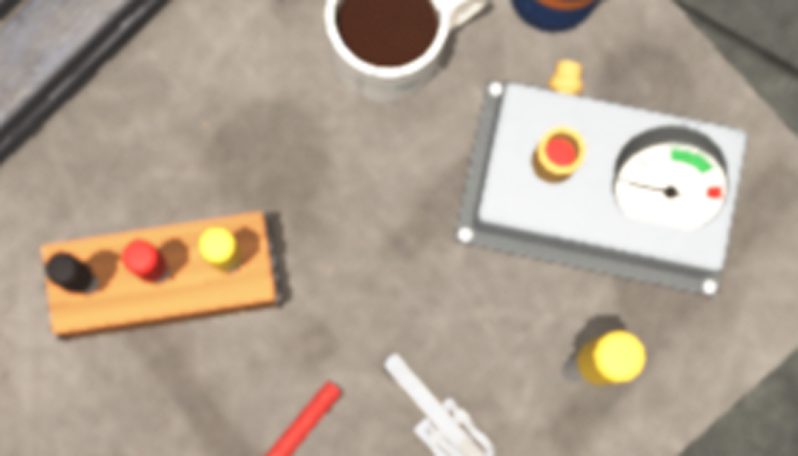

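```bash
python3 -m jog '[{"x":5,"y":-28},{"x":5,"y":-28},{"x":5,"y":-28},{"x":5,"y":-28},{"x":5,"y":-28},{"x":5,"y":-28},{"x":5,"y":-28},{"x":5,"y":-28},{"x":5,"y":-28},{},{}]'; python3 -m jog '[{"az":6.1},{"az":6.1},{"az":6.1},{"az":6.1},{"az":6.1},{"az":6.1},{"az":6.1},{"az":6.1},{"az":6.1},{"az":6.1},{},{}]'; python3 -c "
from h import *
s=state();print(s['ee_pos'],R.from_quat(s['tcp_rot']).as_matrix().round(3).tolist(),s['joint_positions'],s['time_s'])"
```

```text
[0.22136295 0.61077339 0.23059428] [[-0.94, 0.341, -0.001], [0.341, 0.94, -0.001], [0.0, -0.001, -1.0]] [ 1.04888287e+00  2.45545342e-01  1.55856379e+00  1.06088593e-05
  1.33871508e+00 -1.74106778e-01] 0.2schema error: expected keys ax, ay, az, x, y, z, gripper
schema error: expected keys ax, ay, az, x, y, z, gripper
```

```bash
python3 -m jog '[{"ax":0,"ay":0,"az":0,"x":6,"y":-31,"z":0,"gripper":1},{"ax":0,"ay":0,"az":0,"x":6,"y":-31,"z":0,"gripper":1},{"ax":0,"ay":0,"az":0,"x":6,"y":-31,"z":0,"gripper":1},{"ax":0,"ay":0,"az":0,"x":6,"y":-31,"z":0,"gripper":1},{"ax":0,"ay":0,"az":0,"x":6,"y":-31,"z":0,"gripper":1},{"ax":0,"ay":0,"az":0,"x":6,"y":-31,"z":0,"gripper":1},{"ax":0,"ay":0,"az":0,"x":6,"y":-31,"z":0,"gripper":1},{"ax":0,"ay":0,"az":0,"x":6,"y":-31,"z":0,"gripper":1},{"ax":0,"ay":0,"az":0,"x":0,"y":0,"z":0,"gripper":1}]'; python3 -m jog '[{"ax":0,"ay":0,"az":6.1,"x":0,"y":0,"z":0,"gripper":1},{"ax":0,"ay":0,"az":6.1,"x":0,"y":0,"z":0,"gripper":1},{"ax":0,"ay":0,"az":6.1,"x":0,"y":0,"z":0,"gripper":1},{"ax":0,"ay":0,"az":6.1,"x":0,"y":0,"z":0,"gripper":1},{"ax":0,"ay":0,"az":6.1,"x":0,"y":0,"z":0,"gripper":1},{"ax":0,"ay":0,"az":6.1,"x":0,"y":0,"z":0,"gripper":1},{"ax":0,"ay":0,"az":6.1,"x":0,"y":0,"z":0,"gripper":1},{"ax":0,"ay":0,"az":6.1,"x":0,"y":0,"z":0,"gripper":1},{"ax":0,"ay":0,"az":6.1,"x":0,"y":0,"z":0,"gripper":1},{"ax":0,"ay":0,"az":6.1,"x":0,"y":0,"z":0,"gripper":1},{"ax":0,"ay":0,"az":0,"x":0,"y":0,"z":0,"gripper":1}]'
cat > st.py <<'E'
from h import *
import sys
s=state();M=R.from_quat(s['tcp_rot']).as_matrix();p=np.array(s['ee_pos'])
print(s['time_s'],p.round(4),M.round(3).tolist(),'w',s['gripper_width'],'F',np.round(s['ft_force'],1),s['gripper_force'])
print(np.round(s['joint_positions'],2))
if len(sys.argv)>3: print('tool mm',(M.T@(np.array(sys.argv[1:4],float)-p)*1000).round(1))
E
python3 st.py .452 .23 .23
```

```text
time_s: 0.95
ee_pos: [0.0893, 0.3907, 0.2301]
tcp_rot: [0.172, 0.985, -0.001, -0.0]
ft_force: [0.3, -0.1, -0.2]
gripper_width: 0.0855
gripper_force: 0.0
time_s: 1.87
ee_pos: [0.092, 0.3945, 0.2313]
tcp_rot: [0.65, 0.76, 0.0, 0.0]
ft_force: [0.1, -0.7, -0.6]
gripper_width: 0.0854
gripper_force: 0.0
1.8667 [0.092  0.3945 0.2313] [[-0.156, 0.988, 0.0], [0.988, 0.156, -0.0], [-0.0, 0.0, -1.0]] w 0.08537244256033258 F [ 0.1 -0.7 -0.6] 0.0
[ 1.06 -0.38  2.15 -0.    1.37  0.9 ]
tool mm [-218.6  329.9    1.3]
```

```bash
python3 -m jog '[{"ax":0,"ay":0,"az":0,"x":-25,"y":23,"z":0,"gripper":1},{"ax":0,"ay":0,"az":0,"x":-25,"y":23,"z":0,"gripper":1},{"ax":0,"ay":0,"az":0,"x":-25,"y":23,"z":0,"gripper":1},{"ax":0,"ay":0,"az":0,"x":-25,"y":23,"z":0,"gripper":1},{"ax":0,"ay":0,"az":0,"x":-25,"y":23,"z":0,"gripper":1},{"ax":0,"ay":0,"az":0,"x":-25,"y":23,"z":0,"gripper":1},{"ax":0,"ay":0,"az":0,"x":-25,"y":23,"z":0,"gripper":1},{"ax":0,"ay":0,"az":0,"x":0,"y":0,"z":0,"gripper":1}]'; python3 -m jog '[{"ax":0,"ay":0,"az":0,"x":-7,"y":26,"z":0,"gripper":1},{"ax":0,"ay":0,"az":0,"x":-7,"y":26,"z":0,"gripper":1},{"ax":0,"ay":0,"az":0,"x":-7,"y":26,"z":0,"gripper":1},{"ax":0,"ay":0,"az":0,"x":-7,"y":26,"z":0,"gripper":1},{"ax":0,"ay":0,"az":0,"x":-7,"y":26,"z":0,"gripper":1},{"ax":0,"ay":0,"az":0,"x":-7,"y":26,"z":0,"gripper":1},{"ax":0,"ay":0,"az":0,"x":0,"y":0,"z":0,"gripper":1},{"ax":0,"ay":0,"az":0,"x":0,"y":0,"z":0,"gripper":1}]'; python3 st.py .452 .23 .23
python3 - <<'E'
from h import *
d=grab('wrist','w1');print(ray(d,320,240));print(blobs(d,(20,120,80),(35,255,255)))
print(proj(d,[[.452,.23,.15],[.452,.23,.095],[.455,.2325,.12]]))
E
```

```text
time_s: 2.53
ee_pos: [0.2822, 0.244, 0.2317]
tcp_rot: [0.651, 0.759, 0.0, 0.001]
ft_force: [-0.5, 0.3, 0.1]
gripper_width: 0.0855
gripper_force: 0.0
time_s: 3.2
ee_pos: [0.4396, 0.23, 0.2308]
tcp_rot: [0.649, 0.761, -0.001, -0.001]
ft_force: [-0.9, -0.1, 0.3]
gripper_width: 0.0857
gripper_force: 0.0
3.2 [0.4396 0.23   0.2308] [[-0.159, 0.987, -0.001], [0.987, 0.159, -0.0], [0.0, -0.001, -1.0]] w 0.08567468275497717 F [-0.9 -0.1  0.3] 0.0
[ 0.25 -0.12  1.94  0.    1.32  0.09]
tool mm [-2.  12.3  0.8]
(array([0.42894917, 0.29536844, 0.37356093]), array([ 0.04410938, -0.27959386, -0.9591046 ]))
[([52.0, 179.2], [2, 131, 108, 90, 4512]), ([343.5, 235.3], [327, 209, 37, 52, 1502])]
[[341.40617938 243.60570495]
 [337.48413391 221.34413421]
 [344.20107207 227.42381963]]
```

View pics/w1.png

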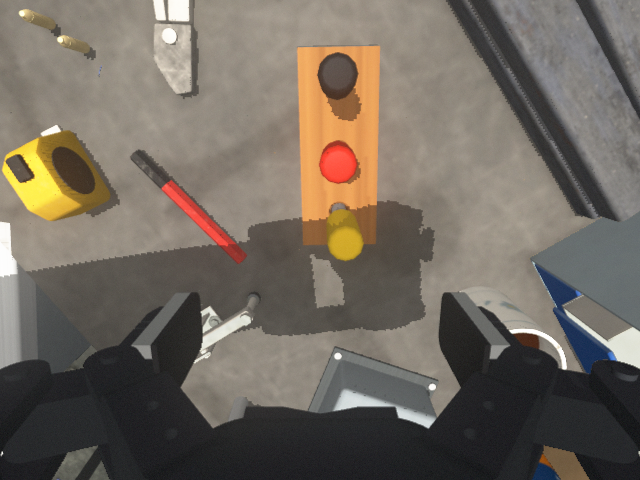

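The wrist view shows the yellow handle at (345,244) for the top and about (340,215) for its base, the red tool at (338,162), the black at (337,76). The fingers lie to either side across the row, so I descend.

```bash
python3 -m jog '[{"ax":0,"ay":0,"az":0,"x":-1,"y":15.5,"z":0,"gripper":1},{"ax":0,"ay":0,"az":0,"x":0,"y":0,"z":20,"gripper":1},{"ax":0,"ay":0,"az":0,"x":0,"y":0,"z":25,"gripper":1},{"ax":0,"ay":0,"az":0,"x":0,"y":0,"z":25,"gripper":1},{"ax":0,"ay":0,"az":0,"x":0,"y":0,"z":20,"gripper":1},{"ax":0,"ay":0,"az":0,"x":0,"y":0,"z":20,"gripper":1},{"ax":0,"ay":0,"az":0,"x":0,"y":0,"z":15,"gripper":1},{"ax":0,"ay":0,"az":0,"x":0,"y":0,"z":0,"gripper":1}]'; python3 -m jog '[{"ax":0,"ay":0,"az":0,"x":0,"y":0,"z":0,"gripper":0.1},{"ax":0,"ay":0,"az":0,"x":0,"y":0,"z":0,"gripper":0.1},{"ax":0,"ay":0,"az":0,"x":0,"y":0,"z":0,"gripper":0.1},{"ax":0,"ay":0,"az":0,"x":0,"y":0,"z":0,"gripper":0.1},{"ax":0,"ay":0,"az":0,"x":0,"y":0,"z":0,"gripper":0.1},{"ax":0,"ay":0,"az":0,"x":0,"y":0,"z":0,"gripper":0.1},{"ax":0,"ay":0,"az":0,"x":0,"y":0,"z":0,"gripper":0.1},{"ax":0,"ay":0,"az":0,"x":0,"y":0,"z":0,"gripper":0.1},{"ax":0,"ay":0,"az":0,"x":0,"y":0,"z":0,"gripper":0.1},{"ax":0,"ay":0,"az":0,"x":0,"y":0,"z":0,"gripper":0.1},{"ax":0,"ay":0,"az":0,"x":0,"y":0,"z":0,"gripper":0.1},{"ax":0,"ay":0,"az":0,"x":0,"y":0,"z":0,"gripper":0.1}]' 60; python3 st.py .455 .2315 .106;python3 - <<'E'
from h import *
d=grab('wrist','w2')
cv2.imwrite('pics/w2.png',cv2.cvtColor(d['frame'],cv2.COLOR_RGB2BGR))
E
```

```text
time_s: 3.92
ee_pos: [0.4509, 0.2313, 0.1031]
tcp_rot: [0.648, 0.761, -0.003, -0.002]
ft_force: [-0.4, 0.2, -0.1]
gripper_width: 0.0856
gripper_force: 0.0
time_s: 4.92
ee_pos: [0.4551, 0.2316, 0.1074]
tcp_rot: [0.649, 0.761, 0.0, 0.0]
ft_force: [-2.7, 0.5, 5.4]
gripper_width: 0.0206
gripper_force: 58.5
4.9167 [0.4551 0.2316 0.1074] [[-0.158, 0.987, 0.001], [0.987, 0.158, 0.0], [0.0, 0.001, -1.0]] w 0.020640872863709192 F [-2.7  0.5  5.4] 58.53227913379669
[0.25 0.07 2.   0.   1.07 0.09]
tool mm [-0.1 -0.1  1.4]
```

View pics/w2.png

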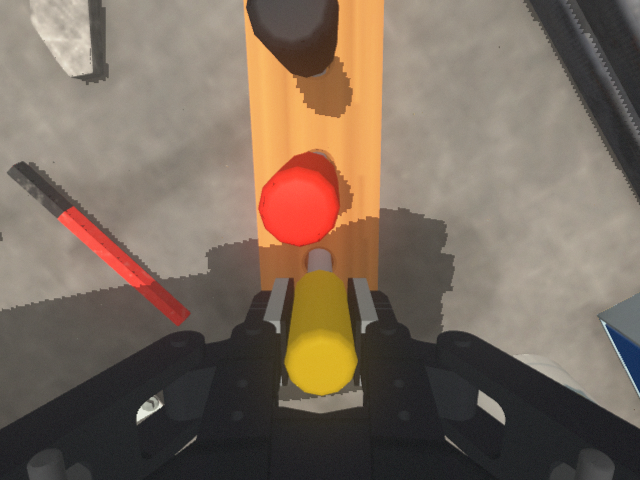

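The picture shows the yellow handle (320,330) held between the pads, with the red and black tools undisturbed. Now I draw it up.

```bash
python3 -m jog '[{"ax":0,"ay":0,"az":0,"x":0,"y":0,"z":-6,"gripper":0.1},{"ax":0,"ay":0,"az":0,"x":0,"y":0,"z":-10,"gripper":0.1},{"ax":0,"ay":0,"az":0,"x":0,"y":0,"z":-12,"gripper":0.1},{"ax":0,"ay":0,"az":0,"x":0,"y":0,"z":-12,"gripper":0.1},{"ax":0,"ay":0,"az":0,"x":0,"y":0,"z":-12,"gripper":0.1},{"ax":0,"ay":0,"az":0,"x":0,"y":0,"z":-14,"gripper":0.1},{"ax":0,"ay":0,"az":0,"x":0,"y":0,"z":-14,"gripper":0.1},{"ax":0,"ay":0,"az":0,"x":0,"y":0,"z":-14,"gripper":0.1},{"ax":0,"ay":0,"az":0,"x":0,"y":0,"z":-14,"gripper":0.1},{"ax":0,"ay":0,"az":0,"x":0,"y":0,"z":-14,"gripper":0.1},{"ax":0,"ay":0,"az":0,"x":0,"y":0,"z":-10,"gripper":0.1},{"ax":0,"ay":0,"az":0,"x":0,"y":0,"z":0,"gripper":0.1}]'; python3 st.py .5 .04 .235
python3 - <<'E'
from h import *
a=grab('scene');w=grab('wrist')
s=state();M=R.from_quat(s['tcp_rot']).as_matrix();p=np.array(s['ee_pos'])
foot=p-[0,0,.0974]
print('foot guess',foot,proj(a,[foot]),proj(w,[foot,p+[0,0,.0426]]))
A=cv2.cvtColor(a['frame'],cv2.COLOR_RGB2BGR);W=cv2.cvtColor(w['frame'],cv2.COLOR_RGB2BGR)
u,v=proj(a,[foot])[0].astype(int)
x0=max(0,u-66);y0=max(0,v-130);c=A[y0:y0+200,x0:x0+133]
cv2.imwrite('pics/l1.png',np.hstack([cv2.resize(c,(399,600)),cv2.resize(W[200:480,220:407],(400,600))]))
print(x0,y0)
E
```

```text
time_s: 5.97
ee_pos: [0.4561, 0.2319, 0.2418]
tcp_rot: [0.649, 0.761, 0.002, 0.002]
ft_force: [-0.0, 0.6, -1.3]
gripper_width: 0.0211
gripper_force: 58.6
5.9667 [0.4561 0.2319 0.2418] [[-0.158, 0.987, 0.006], [0.987, 0.158, 0.001], [0.001, 0.006, -1.0]] w 0.021075422754612855 F [-0.   0.6 -1.3] 58.64442586898804
[ 0.25 -0.1   1.9  -0.    1.33  0.09]
tool mm [-196.4   13.1    6.8]
foot guess [0.45467046 0.23149246 0.14130223] [[272.85953931 221.07084694]] [[318.65919322 232.38327062]
 [319.13405178 359.97932327]]
206 91
```

View pics/l1.png

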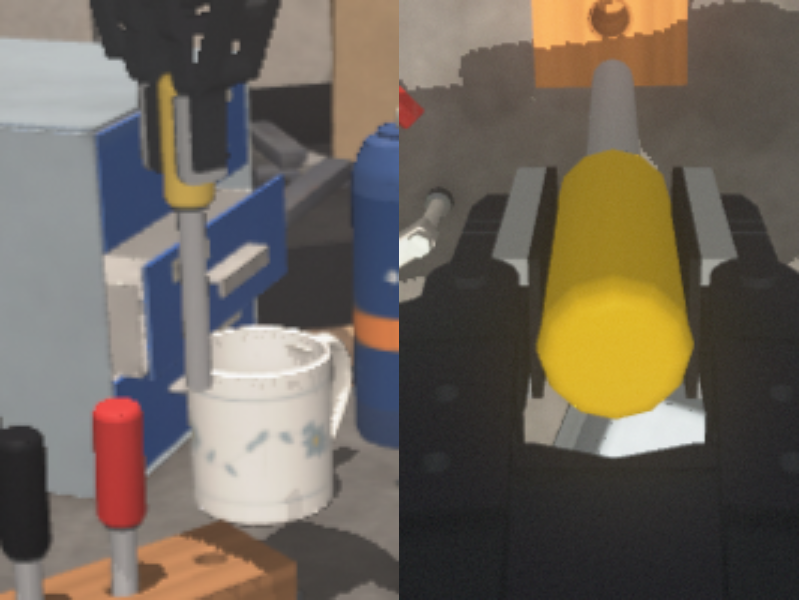

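The rod hangs straight: foot at scene (272,220) against a predicted (273,221). So the foot lies 97 mm below the TCP. Next I move it over the tube.

```bash
python3 -m jog '[{"ax":0,"ay":0,"az":0,"x":-15,"y":2,"z":0,"gripper":0.1},{"ax":0,"ay":0,"az":0,"x":-22,"y":3,"z":0,"gripper":0.1},{"ax":0,"ay":0,"az":0,"x":-24,"y":4,"z":0,"gripper":0.1},{"ax":0,"ay":0,"az":0,"x":-24,"y":4,"z":0,"gripper":0.1},{"ax":0,"ay":0,"az":0,"x":-24,"y":4,"z":0,"gripper":0.1},{"ax":0,"ay":0,"az":0,"x":-24,"y":4,"z":0,"gripper":0.1},{"ax":0,"ay":0,"az":0,"x":-24,"y":4,"z":0,"gripper":0.1},{"ax":0,"ay":0,"az":0,"x":-24,"y":3,"z":0,"gripper":0.1},{"ax":0,"ay":0,"az":0,"x":-22,"y":3,"z":0,"gripper":0.1},{"ax":0,"ay":0,"az":0,"x":-15,"y":2,"z":0,"gripper":0.1},{"ax":0,"ay":0,"az":0,"x":-8,"y":1,"z":0,"gripper":0.1},{"ax":0,"ay":0,"az":0,"x":0,"y":0,"z":0,"gripper":0.1}]';  python3 -m jog '[{"ax":0,"ay":0,"az":0,"x":0,"y":0,"z":0,"gripper":0.1},{"ax":0,"ay":0,"az":0,"x":0,"y":0,"z":0,"gripper":0.1},{"ax":0,"ay":0,"az":0,"x":0,"y":0,"z":0,"gripper":0.1}]' >/dev/null; python3 st.py .5247 .0137 .235
python3 - <<'E'
from h import *
a=grab('scene');w=grab('wrist')
s=state();M=R.from_quat(s['tcp_rot']).as_matrix();p=np.array(s['ee_pos'])
foot=p+M@[0,0,.0974]
print('foot guess',foot)
for n,d in(('scene',a),('wrist',w)): print(n,'foot,mouth,plunger',proj(d,[foot,[.5247,.0137,.1],[.5247,.0137,.08]]).round(1).tolist())
A=cv2.cvtColor(a['frame'],cv2.COLOR_RGB2BGR);W=cv2.cvtColor(w['frame'],cv2.COLOR_RGB2BGR)
cv2.imwrite('pics/m1.png',np.hstack([cv2.resize(A[120:270,310:470],(400,375),interpolation=2),cv2.resize(W[120:420,160:480],(400,375),interpolation=2)]))
E
```

```text
time_s: 7.07
ee_pos: [0.5236, 0.0126, 0.2372]
tcp_rot: [0.65, 0.76, -0.001, -0.001]
ft_force: [0.3, 0.2, -0.4]
gripper_width: 0.0205
gripper_force: 58.6
7.3167 [0.5235 0.0146 0.2381] [[-0.159, 0.987, -0.0], [0.987, 0.159, 0.0], [0.0, -0.0, -1.0]] w 0.020653184428307634 F [-0.  -0.6 -0.5] 58.58936011791229
[-0.19 -0.06  1.87  0.    1.33 -0.35]
tool mm [-1.1  1.1  3.1]
foot guess [0.52359539 0.01444801 0.14088027]
scene foot,mouth,plunger [[381.1, 181.5], [380.7, 205.5], [380.4, 217.1]]
wrist foot,mouth,plunger [[320.4, 233.0], [321.6, 219.3], [321.5, 213.3]]
```

View pics/m1.png

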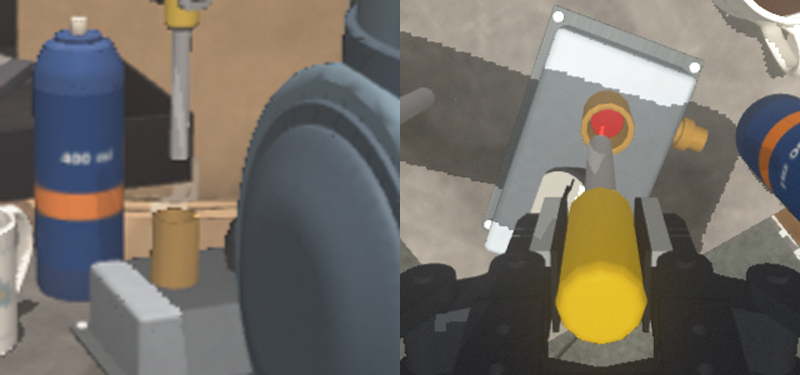

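The scene view shows the tube mouth at about (380,204) under the rod. The wrist view shows the mouth at about (326,215), a few pixels right of the foot at (320,233). I'll measure that numerically.

Run:
```python
from h import *
w=grab('wrist')
h=cv2.cvtColor(w['frame'],cv2.COLOR_RGB2HSV)
r=cv2.inRange(h,(0,150,60),(7,255,255))|cv2.inRange(h,(173,150,60),(180,255,255))
b=cv2.inRange(h,(10,80,40),(22,255,255))
for n,m in(('red',r),('brass',b)):
    m=m.copy();m[:150]=0;m[265:]=0;m[:,:290]=0;m[:,360:]=0
    ys,xs=np.nonzero(m);print(n,len(xs),xs.min(),xs.max(),ys.min(),ys.max())
    for y in range(ys.min(),ys.max()+1,4):
        q=xs[ys==y]; 
        if len(q):print(y,q.min(),q.max(),end=' | ')
    print()
t=np.linspace(0,2*np.pi,60)
for c in((.5247,.0137),(.5265,.0137)):
  for R_,z in((.016,.1),(.012,.1),(.0105,.08),(.016,.055)):
    P=proj(w,np.c_[c[0]+R_*np.cos(t),c[1]+R_*np.sin(t),0*t+z]);print(c,R_,z,P.min(0).round(1),P.max(0).round(1))
```

```text
red 441 313 338 208 229
208 320 330 | 212 314 336 | 216 313 338 | 220 313 337 | 224 315 335 | 228 325 331 | 
brass 1010 304 347 193 242
193 319 330 | 197 313 337 | 201 310 340 | 205 307 342 | 209 307 343 | 213 306 344 | 217 305 346 | 221 305 347 | 225 304 346 | 229 306 346 | 233 307 343 | 237 330 341 | 241 330 334 | 
(0.5247, 0.0137) 0.016 0.1 [299.5 197.3] [343.5 240.2]
(0.5247, 0.0137) 0.012 0.1 [305.  202.8] [338. 235.]
(0.5247, 0.0137) 0.0105 0.08 [307.9 199.7] [334.9 226.2]
(0.5247, 0.0137) 0.016 0.055 [302.1 187.5] [340.4 225.1]
(0.5265, 0.0137) 0.016 0.1 [301.9 197.7] [346.  240.6]
(0.5265, 0.0137) 0.012 0.1 [307.5 203.2] [340.5 235.4]
(0.5265, 0.0137) 0.0105 0.08 [310.2 200.1] [337.2 226.6]
(0.5265, 0.0137) 0.016 0.055 [304.3 187.9] [342.5 225.5]
```

```bash
python3 -m jog '[{"ax":0,"ay":0,"az":0,"x":-2.5,"y":3,"z":0,"gripper":0.1},{"ax":0,"ay":0,"az":0,"x":0,"y":0,"z":0,"gripper":0.1},{"ax":0,"ay":0,"az":0,"x":0,"y":0,"z":6,"gripper":0.1},{"ax":0,"ay":0,"az":0,"x":0,"y":0,"z":8,"gripper":0.1},{"ax":0,"ay":0,"az":0,"x":0,"y":0,"z":8,"gripper":0.1},{"ax":0,"ay":0,"az":0,"x":0,"y":0,"z":8,"gripper":0.1},{"ax":0,"ay":0,"az":0,"x":0,"y":0,"z":8,"gripper":0.1},{"ax":0,"ay":0,"az":0,"x":0,"y":0,"z":6,"gripper":0.1},{"ax":0,"ay":0,"az":0,"x":0,"y":0,"z":4,"gripper":0.1},{"ax":0,"ay":0,"az":0,"x":0,"y":0,"z":4,"gripper":0.1},{"ax":0,"ay":0,"az":0,"x":0,"y":0,"z":0,"gripper":0.1},{"ax":0,"ay":0,"az":0,"x":0,"y":0,"z":0,"gripper":0.1}]' 80;  python3 st.py .527 .0125 .1664
```

```text
time_s: 8.47
ee_pos: [0.5272, 0.0116, 0.1863]
tcp_rot: [0.649, 0.761, -0.0, 0.0]
ft_force: [-0.2, -0.2, -0.2]
gripper_width: 0.0205
gripper_force: 78.1
8.4667 [0.5272 0.0116 0.1863] [[-0.158, 0.987, -0.0], [0.987, 0.158, -0.0], [-0.0, -0.0, -1.0]] w 0.02051396124561752 F [-0.2 -0.2 -0.2] 78.12287271022797
[-0.19  0.    1.91 -0.    1.23 -0.35]
tool mm [ 0.9 -0.1 19.9]
```

```bash
python3 -m jog '[{"ax":0,"ay":0,"az":0,"x":0,"y":0,"z":2,"gripper":0.1},{"ax":0,"ay":0,"az":0,"x":0,"y":0,"z":2,"gripper":0.1},{"ax":0,"ay":0,"az":0,"x":0,"y":0,"z":2,"gripper":0.1},{"ax":0,"ay":0,"az":0,"x":0,"y":0,"z":2,"gripper":0.1},{"ax":0,"ay":0,"az":0,"x":0,"y":0,"z":2,"gripper":0.1},{"ax":0,"ay":0,"az":0,"x":0,"y":0,"z":2,"gripper":0.1},{"ax":0,"ay":0,"az":0,"x":0,"y":0,"z":1.5,"gripper":0.1},{"ax":0,"ay":0,"az":0,"x":0,"y":0,"z":1.5,"gripper":0.1},{"ax":0,"ay":0,"az":0,"x":0,"y":0,"z":1,"gripper":0.1},{"ax":0,"ay":0,"az":0,"x":0,"y":0,"z":0,"gripper":0.1},{"ax":0,"ay":0,"az":0,"x":0,"y":0,"z":0,"gripper":0.1}]';  python3 st.py .527 .0125 .1664
```

```text
time_s: 9.38
ee_pos: [0.5273, 0.0116, 0.1705]
tcp_rot: [0.649, 0.761, 0.0, 0.0]
ft_force: [-1.6, -0.5, 4.2]
gripper_width: 0.0196
gripper_force: 78.6
9.3833 [0.5273 0.0116 0.1705] [[-0.158, 0.987, 0.0], [0.987, 0.158, -0.0], [-0.0, 0.0, -1.0]] w 0.019644702877287826 F [-1.6 -0.5  4.2] 78.61048758029938
[-0.19  0.02  1.92 -0.    1.2  -0.35]
tool mm [ 0.9 -0.2  4.1]
```

```bash
python3 -m jog '[{"ax":0,"ay":0,"az":0,"x":0,"y":0,"z":1.5,"gripper":0.1},{"ax":0,"ay":0,"az":0,"x":0,"y":0,"z":1.5,"gripper":0.1},{"ax":0,"ay":0,"az":0,"x":0,"y":0,"z":1.5,"gripper":0.1},{"ax":0,"ay":0,"az":0,"x":0,"y":0,"z":0,"gripper":0.1},{"ax":0,"ay":0,"az":0,"x":0,"y":0,"z":0,"gripper":0.1}]';  python3 st.py .527 .0125 .1664
python3 - <<'E'
from h import *
w=grab('wrist');t=grab('top')
for i in range(3):
    print(np.round(state()['ft_force'],1)); grab('scene')
W=cv2.cvtColor(w['frame'],cv2.COLOR_RGB2BGR);T=cv2.cvtColor(t['frame'],cv2.COLOR_RGB2BGR)
cv2.imwrite('pics/d1.png',np.hstack([cv2.resize(W,(480,360)),cv2.resize(T[160:250,360:470],(320,360),interpolation=2)]))
E
```

```text
time_s: 9.8
ee_pos: [0.5274, 0.0116, 0.1659]
tcp_rot: [0.649, 0.761, 0.0, 0.0]
ft_force: [-0.8, 0.5, 5.3]
gripper_width: 0.0198
gripper_force: 78.8
9.8 [0.5274 0.0116 0.1659] [[-0.158, 0.987, 0.0], [0.987, 0.158, -0.0], [-0.0, 0.0, -1.0]] w 0.019804229301256426 F [-0.8  0.5  5.3] 78.82165431976318
[-0.19  0.03  1.92 -0.    1.19 -0.35]
tool mm [ 1.  -0.2 -0.5]
[-1.1  0.3  5.6]
[-1.7 -0.1  4.6]
[-1.   0.3  5.3]
```

View pics/d1.png

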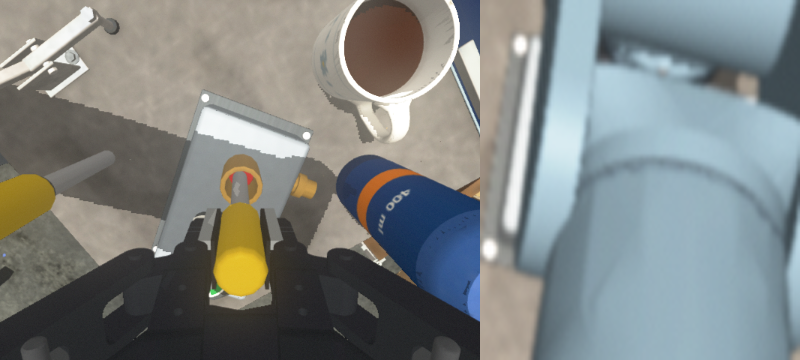

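The wrist picture shows the foot inside the tube at about (240,183) in the crop. The dial is hidden by the hand and arm. I'll check travel by averaging the force and checking for slip of the handle in the grip.

Run:
```python
from h import *
f=[];z=[]
for i in range(14):
    w=grab('wrist');s=state();f.append(s['ft_force']);z.append(s['ee_pos'][2])
f=np.array(f);print(f.mean(0),f.std(0),np.mean(z),s['time_s'])
h=cv2.cvtColor(w['frame'],cv2.COLOR_RGB2HSV);m=cv2.inRange(h,(20,120,60),(35,255,255));m[:,:270]=0;m[:,380:]=0
ys,xs=np.nonzero(m);print('now',ys.min(),ys.max(),xs.min(),xs.max())
o=cv2.imread('pics/m1.png')[:,400:]
h=cv2.cvtColor(o,cv2.COLOR_BGR2HSV);m=cv2.inRange(h,(20,120,60),(35,255,255));m[:,:137]=0;m[:,275:]=0
m[:150]=0
ys,xs=np.nonzero(m);print('hover',120+.8*ys.min(),120+.8*ys.max(),160+.8*xs.min(),160+.8*xs.max())
s=state();M=R.from_quat(s['tcp_rot']).as_matrix();p=np.array(s['ee_pos'])
t=np.linspace(0,2*np.pi,60)
for e in(0,.003):
  P=proj(w,[p+M@[.011*np.cos(q),.011*np.sin(q),-.0426-e] for q in t]);print(e,P.min(0),P.max(0))
W=cv2.cvtColor(w['frame'],cv2.COLOR_RGB2BGR)
cv2.imwrite('pics/d2.png',cv2.resize(W[370:410,260:370],None,fx=7,fy=7,interpolation=2))
```

```text
[-1.11816156  0.04068288  5.30643171] [0.55341583 0.45131156 0.41858989] 0.16602861167306715 10.75
now 257 394 284 357
hover 269.6 395.2 284.0 357.6
0 [282.74903416 328.05442234] [359.39447244 395.43470889]
0.003 [281.78910484 333.53060337] [360.42978229 402.34397061]
```

View pics/d2.png

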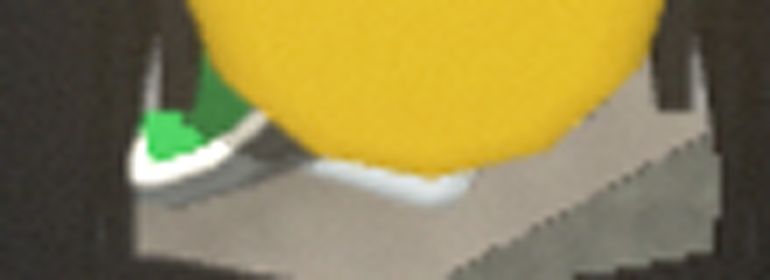

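There is no slip. The foot height gives about 11.4 mm of travel, and the spring force, corrected for the rod's weight, gives about 11 mm. Both are mid-green, so I hold.

```bash
for i in 1 2; do python3 -m jog '[{"ax":0,"ay":0,"az":0,"x":0,"y":0,"z":0,"gripper":0.1},{"ax":0,"ay":0,"az":0,"x":0,"y":0,"z":0,"gripper":0.1},{"ax":0,"ay":0,"az":0,"x":0,"y":0,"z":0,"gripper":0.1},{"ax":0,"ay":0,"az":0,"x":0,"y":0,"z":0,"gripper":0.1},{"ax":0,"ay":0,"az":0,"x":0,"y":0,"z":0,"gripper":0.1},{"ax":0,"ay":0,"az":0,"x":0,"y":0,"z":0,"gripper":0.1},{"ax":0,"ay":0,"az":0,"x":0,"y":0,"z":0,"gripper":0.1},{"ax":0,"ay":0,"az":0,"x":0,"y":0,"z":0,"gripper":0.1},{"ax":0,"ay":0,"az":0,"x":0,"y":0,"z":0,"gripper":0.1},{"ax":0,"ay":0,"az":0,"x":0,"y":0,"z":0,"gripper":0.1},{"ax":0,"ay":0,"az":0,"x":0,"y":0,"z":0,"gripper":0.1},{"ax":0,"ay":0,"az":0,"x":0,"y":0,"z":0,"gripper":0.1}]'; done; python3 -c "
from bench import finish_job
print(finish_job())"
```

```text
time_s: 11.75
ee_pos: [0.5274, 0.0116, 0.166]
tcp_rot: [0.649, 0.761, 0.0, 0.0]
ft_force: [-1.0, 0.5, 5.3]
gripper_width: 0.0203
gripper_force: 78.8
time_s: 12.75
ee_pos: [0.5274, 0.0116, 0.166]
tcp_rot: [0.649, 0.761, 0.0, 0.0]
ft_force: [-0.9, -0.7, 5.2]
gripper_width: 0.0203
gripper_force: 78.8
the job is handed in; nothing more can be done
None
```

Job handed in at 12.75 s with the push rod still gripped and holding the plunger at about 11 mm, mid-green, for nearly 3 s; the travel is worked out from foot height and spring force because the dial was hidden, no verdict came back, and the red and black tools were left in the block.

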